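Pop the detector's battery hatch

ROBOT

A 7-joint arm with a two-finger parallel gripper is mounted at the origin on a cart in front of the work surface, level with it; the furniture and walls round the work are solid. World frame = base frame: x ahead of the robot, y to its left, z up, the work surface at z = 0. Lengths are in m, angles in rad, forces in N, time in s.
With the tool pointing down it reaches from about 0.425 to 0.875 m from the base axis. Payload 4.7 kg.
Tool frame: the origin (TCP) lies at the very end of the fingers, on their centre line; the grasp point (between the pads) lies 19 mm behind it; z points along the fingers, y is the line along which they close (so a half turn about z gives the same grasp; the last joint's range is limited). The gripper opens to 87 mm and grips with 3 to 60 N. Pads are 19 mm wide; open, the fingers measure 117 mm over their backs; the gripper's body (75 mm by 190 mm) begins 51 mm behind the grasp point.
Start: joints at [-1.299, 0.321, -0.07, 1.45, 0.023, 1.371, -0.057], TCP at [0.166, 0.629, 0.223] pointing down, gripper open.
Joint ranges: [-2.86, 2.86], [-0.3, 2.09], [-1.38, 1.24], [0.06, 2.45], [-1.56, 4.7], [0.09, 2.05], [-2.69, 2.69]. Speed limits (rad/s): [2.57, 2.57, 3.14, 3.14, 3.14, 3.14, 3.14].

INTERFACE

Orientations are given as a rotation vector (axis times angle).
In Python, from bench import ctrl gives the robot as it stands.
- The arm moves only by the shell command python3 -m jog 'ROWS' [FORCE]. ROWS is JSON, a list that holds one entry, the list of rows, each a list of 7 numbers: the shift along the tool's x, y, z in mm, then the turn, a rotation vector about the tool's x, y, z in degrees, then the finger opening in mm, from 0 to 87. A call has 1 to 10 rows; each row is the pose to reach, as a shift and turn from the pose commanded when the call began, along the tool's axes at that moment; what a row does not reach only later rows make up. A row lasts 1/10 s, in which the tool goes at most 50 mm and 8.59 degrees, less where a joint would pass 70% of its speed; a pose out of reach is approached as far as the arm can. A call with a gripper value outside its range is refused whole. The fingers move at their own pace and stop on an object; FORCE is the grip in N (left out, the last holds). Time passes only in rows, so rows that repeat a pose let the fingers close. It gives the time, the measured TCP pose, the force, the opening and the grip force at its end, in the units of the state.
- ctrl.get_state(): the state, without advancing time (a new reading comes with each control period).
- ctrl.get_image(name): name is "side" or "top"; returns a dict with "image" (420x560x3 uint8, red, green, blue), "depth" (420x560 float32, m along the optical axis (not along the pixel's ray), 0 where there is no reading), "fov_y" (degrees; the focal length in pixels is half the picture's height over the tangent of half this angle, whatever the lens; pixels are square), "cx", "cy" (the principal point, pixels), "k1" (the pictures are not rectified: a ray, as slopes to the right and down, at radius r is drawn at 1 + k1 r^2 times it, then the intrinsics apply), "rvec" (rotation vector, rad) and "tvec" (3), from world to camera coordinates, as OpenCV has them. Camera axes: x right, y down, z forward; pixel columns grow to the right and rows downward; lengths in m; the calibration is good to about 2 mm. A picture is of the moment at which its call begins.
- ctrl.close_job(): hands the job in; it is judged then, once.
The state is a dict: "time": time; "joint_positions": joint angles; "qd": joint speeds; "joint_torque": joint torques, N m; "position": TCP position; "tool_rot": TCP orientation; "ft_force": force on the tool from outside, world axes, zero at the start; "torque": the same for the moment, N m; "grip_width": opening from 0.0 (shut) to 1.0 (fully open); "grip_force": force on a finger pad.
Only numpy, scipy, OpenCV 4.12 (cv2) and the standard library are available. Lean on these libraries where they do the work, as an engineer would, in place of code of your own. Each camera call takes 0.05 s, during which the arm holds its last target. There are 200 camera calls.

TASK

The detector's cells are due for a change: press the ribbed end of the black battery hatch on top of the detector (the aluminium box with the round lens barrel on its front) right down with the fingertips and let go, so that its push-push latch pops and the hatch springs fully open by itself and stays open. Only touch it, do not pull it, and remember that pushing it down again would shut it. Leave the hatch of the other, similar box (with a knob and two connectors on its front) shut, and do not disturb or pick up the loose things around.

Things in the scene. Friction and masses are not known exactly. Their poses are not given: they have to be found in the camera images.
- detector: The detector: told by the black lens barrel (34 mm dia, sticking out 33 mm) on its front face. Fixed aluminium housing 100 (x) x 96 (y) x 54 mm high (64 at the bezel) with ribbed sides; origin at the centre of its underside, its x axis points from its front face (towards the robot) to its back, z up. The hatch lies in its top.
- detector_hatch (a joint): black push-push hatch, rad: about 0 latched, negative pushed in (firm stop at -0.105: 4.6 mm at the press point), 1.25 fully open. Push its ribbed end in to the stop (4 to 6 N before it), let go: a damped spring swings it up, away from the robot, in about 1 s; it may follow the rising finger. Under 2 mm does nothing. Pushed right down again it latches shut.
- detector_hatch_press (a point): the place to press: centre of the small ribs on top of the detector's hatch, 44 mm from the hinge, 22 mm from the free (front) edge; moves with the hatch. Shut, it is 64 mm above the work surface. The hatch is a flat cap 64 (along x) x 60 (along y) mm, flush with the fixed raised bezel round its front and sides (3 mm gap): keep the fingertips on the hatch alone.
- detector_hatch_hinge (a point): middle of the hinge line of the detector's hatch, at its back edge, 58 mm above the work surface; open, the free edge stands about 60 mm higher.
- driver: The driver unit, same box and same hatch, but with a metal knob and two connectors on its front face; leave it alone. Fixed aluminium housing 100 (x) x 96 (y) x 54 mm high (64 at the bezel) with ribbed sides; origin at the centre of its underside, its x axis points from its front face (towards the robot) to its back, z up. The hatch lies in its top.
- driver_hatch (a joint): black push-push hatch, rad: about 0 latched, negative pushed in (firm stop at -0.105: 4.6 mm at the press point), 1.25 fully open. Push its ribbed end in to the stop (4 to 6 N before it), let go: a damped spring swings it up, away from the robot, in about 1 s; it may follow the rising finger. Under 2 mm does nothing. Pushed right down again it latches shut.
- driver_hatch_press (a point): the place to press: centre of the small ribs on top of the driver's hatch, 44 mm from the hinge, 22 mm from the free (front) edge; moves with the hatch. Shut, it is 64 mm above the work surface. The hatch is a flat cap 64 (along x) x 60 (along y) mm, flush with the fixed raised bezel round its front and sides (3 mm gap): keep the fingertips on the hatch alone.
- driver_hatch_hinge (a point): middle of the hinge line of the driver's hatch, at its back edge, 58 mm above the work surface; open, the free edge stands about 60 mm higher.
- vial_mid (a point): small loose white vial with a blue cap, 18 dia x 40 high mm; point at its centre; a bystander
- lens_tube_mid (a point): loose black lens tube, 30 dia x 30 high mm; point at its centre; a bystander
- puck_mid (a point): loose black round sensor puck, 52 dia x 14 high mm; point at its centre; a bystander
- post_mid (a point): loose steel optical post standing upright, 13 dia x 50 high mm; point at its centre; a bystander
- cup_mid (a point): loose white sample cup with a plug, 24 dia x 52 high mm; point at its centre; a bystander
- post_stand: tall fixed post (over 0.6 m) on a round foot, standing between the places of the two boxes, always at the same spot; origin at its foot. On its robot side hangs a yellow gas alarm, 0.04 to 0.08 m nearer the robot than the post and 0.02 to 0.08 m to its left, 0.17 to 0.26 m above the work surface. Keep arm and gripper clear of both: go round on the robot's side.

How it is judged:
On the way, in this order (a step that is already met when the one before it is completed fails the run):
1. the detector's hatch is pushed in with the fingers (value of joint detector_hatch below -0.045 rad and contact force between the fingers and detector_hatch above 0.5 N), for 0.02 s.
2. the detector's hatch has sprung open and nothing touches it (value of joint detector_hatch above 1.1 rad and contact force between the fingers and detector_hatch below 0.1 N), for 0.3 s.
At the end, for the whole second after the job is handed in: the detector's hatch stands open (over 1.15 rad) and still, the driver's hatch is latched shut (-0.04 to 0.06 rad), and every loose thing is within 20 mm of where it stood (value of joint detector_hatch above 1.15 rad and velocity of joint detector_hatch between -0.1 and 0.1 rad/s and value of joint driver_hatch between -0.04 and 0.06 rad and not (distance of vial_mid from where it was at the start of the episode above 0.02 m) and not (distance of lens_tube_mid from where it was at the start of the episode above 0.02 m) and not (distance of puck_mid from where it was at the start of the episode above 0.02 m) and not (distance of post_mid from where it was at the start of the episode above 0.02 m) and not (distance of cup_mid from where it was at the start of the episode above 0.02 m)); the robot touches nothing.
It fails at once if the driver's hatch is pressed in or opened (value of joint driver_hatch below -0.04 rad or value of joint driver_hatch above 0.06 rad).
It fails at once if a loose thing is pushed, lifted or carried more than 20 mm (distance of any of vial_mid, lens_tube_mid, puck_mid, post_mid, cup_mid from where it was at the start of the episode above 0.02 m).
It fails at once if the open hatch is pulled or levered by the robot (over 8 N) (value of joint detector_hatch above 1.1 rad and contact force between the fingers and detector_hatch above 8 N).
It also fails if it takes over 32 s, if anything falls off the work surface, if the arm or the gripper's body presses on something with over 40 N, if the wrist force passes 120 N, or if a joint passes its speed limit or range.

## Working session

There is one attempt and no reset: what is moved stays moved. The work goes in short steps, Python scripts to look and compute and a shell command to move; the robot and the scene stay as the last step left them, time stands still between calls to the robot, and variables do not carry over. Pictures are saved under pics/ and viewed, at most 10 in all, crops included, and the job is handed in when it is done.

```bash
mkdir -p pics
cat > h.py <<'E'
import numpy as np, cv2, pickle
from bench import ctrl
def snap(n,tag):
    d=ctrl.get_image(n); cv2.imwrite(f'pics/{n}_{tag}.png',d['image'][:,:,::-1]); pickle.dump(d,open(f'{n}_{tag}.pkl','wb')); return d
def pt(d,u,v,z=None):
    f=210/np.tan(np.radians(d['fov_y'])/2)
    x,y=(u-d['cx'])/f,(v-d['cy'])/f
    X,Y=x,y
    for _ in range(20):
        s=1+d['k1']*(X*X+Y*Y); X,Y=x/s,y/s
    R=cv2.Rodrigues(np.array(d['rvec'],float))[0]; t=np.array(d['tvec'],float).ravel()
    c=-R.T@t; r=R.T@np.array([X,Y,1])
    if z is None: k=d['depth'][int(round(v)),int(round(u))]
    else: k=(z-c[2])/r[2]
    return c+k*r
E
python3 - <<'E'
from h import *
for n in('top','side'):
    d=snap(n,'a'); print(n,d['fov_y'],d['k1'],d['rvec'],d['tvec'])
s=ctrl.get_state();print(s['time'],s['position'],s['tool_rot'],s['ft_force'])
a=[cv2.imread(f'pics/{n}_a.png') for n in('top','side')]
E
```

```text
top 54.1609590128026 -0.10738515485625257 [ 2.21448859 -2.15885285  0.15262135] [0.05717392 0.54029486 0.97841454]
side 44.3407534742397 -0.10676455670190593 [ 0.24479403 -2.64123338  1.55574194] [0.55291257 0.06398416 1.24072148]
0.1 [0.16560863 0.62803711 0.22155291] [-4.03725927e-01 -3.11536281e+00  2.73616866e-03] [-0.03688555  0.895994   -0.44307602]
```

View pics/top_a.png

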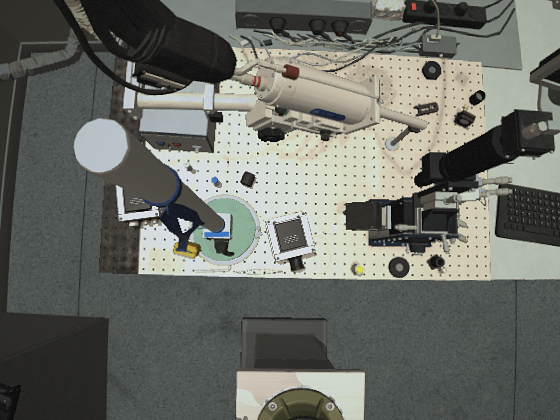

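View pics/side_a.png

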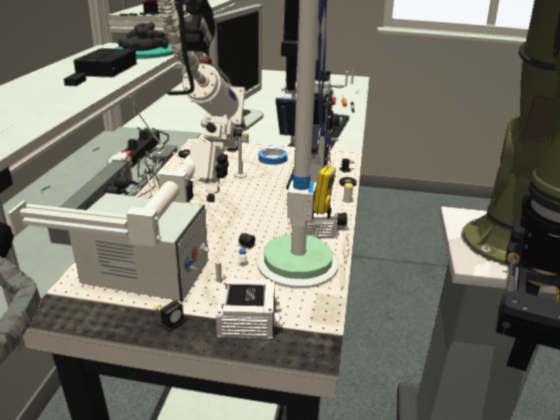

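Top view: one box at (290,235) has a black barrel at (295,263), and the other at (137,200) is half hidden by the post. The side view shows the second box at (245,305). I'll zoom in and measure.

Run:
```python
from h import *
d=pickle.load(open('top_a.pkl','rb'))
im=cv2.imread('pics/top_a.png')
c=cv2.resize(im[205:275,250:340],None,fx=6,fy=6,interpolation=cv2.INTER_CUBIC)
s=cv2.imread('pics/side_a.png'); c2=cv2.resize(s[160:345,200:370],(386,420),interpolation=cv2.INTER_CUBIC)
cv2.imwrite('pics/crop.png',cv2.resize(np.hstack([c[:420],c2]),None,fx=.85,fy=.85))
g=cv2.cvtColor(im,cv2.COLOR_BGR2GRAY)
m=np.zeros_like(g); m[205:275,250:340]=(g[205:275,250:340]<75)*255
n,l,st,ce=cv2.connectedComponentsWithStats(m)
for i in range(1,n):
    if st[i,4]>30:
        print(st[i],ce[i],pt(d,*ce[i],z=.064),pt(d,*ce[i]))
        cs,_=cv2.findContours((l==i).astype('u1'),0,1); r=cv2.minAreaRect(cs[0]); print(r)
        print([pt(d,*q,z=.064)[:2].round(4) for q in cv2.boxPoints(r)])
for n_,y,x in(('det',.0,0),): print(pt(d,300,400,0), pt(d,137,200,.064))
```

```text
[273 222  33  30 107] [289.24299065 237.55140187] [0.47657401 0.0407807  0.064     ] [0.47647811 0.04093933 0.0662856 ]
((289.3823547363281, 233.52943420410156), (30.316951751708984, 26.678918838500977), 75.96376037597656)
[array([0.512 , 0.0803]), array([0.5289, 0.0196]), array([0.4601, 0.0011]), array([0.4436, 0.0614])]
[287 255  17  16 164] [295.68902439 262.7804878 ] [0.41808227 0.0244801  0.064     ] [0.4176707  0.02259999 0.04223118]
((295.3058776855469, 262.87646484375), (13.341225624084473, 14.534341812133789), 77.47119140625)
[array([0.4289, 0.0456]), array([0.4369, 0.0125]), array([0.4068, 0.0052]), array([0.3988, 0.0382])]
[0.07929469 0.00095385 0.        ] [0.55534441 0.40203168 0.064     ]
```

View pics/crop.png

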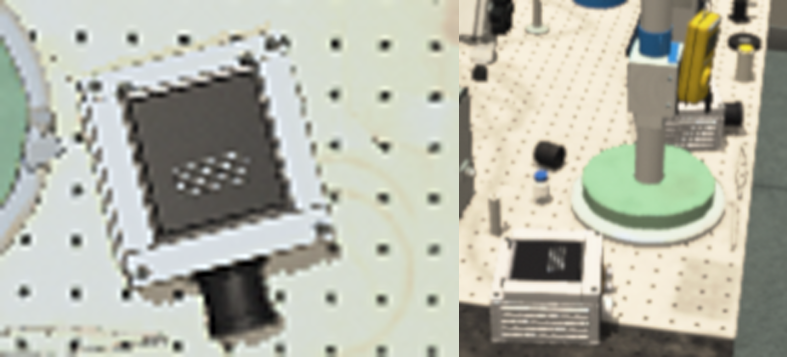

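The detector is the right-hand box, with its barrel at top-view pixel (295,263). Its hatch is centred at (0.486, 0.041), its yaw is about 15.5°, and the ribs are near (0.475, 0.037). The other box has a knob and connectors on its front. Next I'll find the post and write the move helper.

```bash
cat >> h.py <<'E'
from scipy.spatial.transform import Rotation as Ro
def plan(targets,yaw=None):
    s=ctrl.get_state(); R=Ro.from_rotvec(s['tool_rot']).as_matrix(); p=np.array(s['position'])
    print('t',round(s['time'],2),'p',p.round(4),'j',np.round(s['joint_positions'],2),'F',np.round(s['ft_force'],1))
    for w in targets: print(w,'->',(R.T@(np.array(w)-p)*1000).round(1))
    if yaw is not None:
        for a in (yaw,yaw+180):
            Rt=Ro.from_euler('z',a,degrees=True).as_matrix()@np.diag([1,-1,-1.]); print('turn',Ro.from_matrix(R.T@Rt).as_rotvec(degrees=True).round(1))
E
python3 - <<'E'
from h import *
d=pickle.load(open('top_a.pkl','rb')); h=cv2.cvtColor(d['image'],cv2.COLOR_RGB2HSV)
m=cv2.inRange(h,(45,35,60),(90,255,255)); n,l,st,ce=cv2.connectedComponentsWithStats(m)
i=1+st[1:,4].argmax(); b=np.argwhere(l==i)[:,::-1].astype(np.float32); c,r=cv2.minEnclosingCircle(b); print(c,r,pt(d,*c,z=.02))
m=cv2.inRange(h,(18,130,120),(35,255,255)); m[:,:150]=0; m[270:]=0
q=np.argwhere(m[:, :220])[:,::-1]; P=np.array([pt(d,*k) for k in q]); print('alarm',P.min(0),P.max(0))
plan([(.115,.44,.36),(.2,.37,.36),(.3,.29,.36),(.4,.13,.36),(.46,.04,.3)],15.5)
E
```

```text
(223.4119415283203, 229.1412811279297) 31.74396514892578 [0.49482317 0.19923896 0.02      ]
alarm [0.42757339 0.22720406 0.24695681] [0.45466115 0.27061161 0.30713022]
t 0.1 p [0.1656 0.628  0.2216] j [-1.3   0.32 -0.07  1.45  0.02  1.37 -0.06] F [-0.   0.9 -0.4]
(0.115, 0.44, 0.36) -> [   1.  -195.  -138.1]
(0.2, 0.37, 0.36) -> [ -99. -241. -138.]
(0.3, 0.29, 0.36) -> [-216.1 -292.9 -137.9]
(0.4, 0.13, 0.36) -> [-353.6 -422.1 -137.7]
(0.46, 0.04, 0.3) -> [-434.6 -493.7  -77.6]
turn [-0.000e+00  1.000e-01  1.497e+02]
turn [ -0.1  -0.  -30.3]
```

```bash
python3 -m jog '[[[0,-30,-40,0,0,0,0],[0,-65,-80,0,0,0,0],[0,-100,-115,0,0,0,0],[0,-145,-138,0,0,0,0],[0,-195,-138,0,0,0,0],[0,-195,-138,0,0,0,0],[0,-195,-138,0,0,0,0],[0,-195,-138,0,0,0,0]]]'; python3 -c "
from h import *
plan([(.2,.37,.36),(.3,.28,.36),(.36,.2,.36),(.4,.13,.36),(.45,.04,.3)],15.5)"
```

```text
time: 0.9
position: [0.1162, 0.4405, 0.3602]
tool_rot: [-0.404, -3.116, 0.0]
ft_force: [-0.1, 1.1, -0.0]
grip_width: 0.354
grip_force: 0.0
t 0.9 p [0.1162 0.4405 0.3602] j [-1.28 -0.12 -0.08  1.66 -0.01  1.6  -0.05] F [-0.1  1.1 -0. ]
(0.2, 0.37, 0.36) -> [-99.  -46.8   0.2]
(0.3, 0.28, 0.36) -> [-2.187e+02 -1.084e+02  2.000e-01]
(0.36, 0.2, 0.36) -> [-2.971e+02 -1.704e+02  2.000e-01]
(0.4, 0.13, 0.36) -> [-3.536e+02 -2.279e+02  2.000e-01]
(0.45, 0.04, 0.3) -> [-424.9 -302.2   60.2]
turn [ -0.    0.  149.7]
turn [ -0.   -0.  -30.3]
```

```bash
python3 -m jog '[[[-40,-19,0,0,0,0,0],[-80,-38,0,0,0,0,0],[-120,-58,0,0,0,0,0],[-160,-78,0,0,0,0,0],[-200,-99,0,0,0,0,0],[-219,-108,0,0,0,0,0],[-250,-133,0,0,0,0,0],[-280,-157,0,0,0,0,0],[-297,-170,0,0,0,0,0],[-297,-170,0,0,0,0,0]]]'; python3 -c "
from h import *
plan([(.4,.13,.36),(.45,.04,.3),(.465,.038,.16)],15.5)"
```

```text
time: 1.9
position: [0.3626, 0.1976, 0.3601]
tool_rot: [0.414, 3.114, -0.003]
ft_force: [0.0, 0.3, -0.6]
grip_width: 0.006
grip_force: 0.0
t 1.9 p [0.3626 0.1976 0.3601] j [-1.01 -0.25  0.36  1.75  0.09  1.63  0.65] F [ 0.   0.3 -0.6]
(0.4, 0.13, 0.36) -> [-53.8 -55.5   0.2]
(0.45, 0.04, 0.3) -> [-125.5 -129.2   60.4]
(0.465, 0.038, 0.16) -> [-140.4 -127.   200.4]
turn [-0.000e+00  1.000e-01  1.494e+02]
turn [ -0.1  -0.  -30.6]
```

```bash
python3 -m jog '[[[-27,-28,0,0,0,-5,0],[-54,-55,0,0,0,-10,0],[-85,-86,15,0,0,-16,0],[-115,-117,40,0,0,-23,0],[-130,-129,75,0,0,-30,0],[-135,-128,115,0,0,-30,0],[-140,-127,150,0,0,-30,0],[-140,-127,180,0,0,-30,0],[-140,-127,200,0,0,-30,0],[-140,-127,200,0,0,-30,0]]]'; python3 -c "
from h import *
snap('top','b');snap('side','b')
plan([(.475,.037,.08)],15.5)"; python3 -c "
from h import *
a=cv2.imread('pics/top_b.png')[170:300,200:380]; b=cv2.imread('pics/side_b.png')[60:320,200:560]
cv2.imwrite('pics/crop2.png',np.hstack([cv2.resize(a,(415,300)),cv2.resize(b,(385,300))]))"
```

```text
time: 2.9
position: [0.4611, 0.0419, 0.1576]
tool_rot: [0.417, -3.108, 0.005]
ft_force: [-0.2, -0.4, 0.9]
grip_width: 0.006
grip_force: 0.0
t 3.0 p [0.4633 0.0421 0.1607] j [-0.96 -0.08  0.79  2.    0.06  1.2   1.64] F [ 0.7 -0.6  0.2]
(0.475, 0.037, 0.08) -> [-10.   -7.9  80.8]
turn [-1.000e-01  1.000e-01  1.798e+02]
turn [-0.1 -0.  -0.2]
```

View pics/crop2.png

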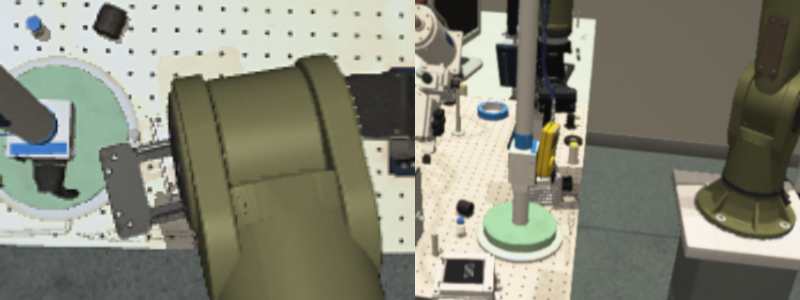

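The top view shows the arm over the detector, with the gripper clear of the post; the side view shows the post and alarm undisturbed. I'll descend to just above the hatch.

```bash
python3 -m jog '[[[-10,-6,20,0,0,0,0],[-10,-6,40,0,0,0,0],[-10,-6,60,0,0,0,0],[-10,-6,80,0,0,0,0],[-10,-6,80,0,0,0,0],[-10,-6,80,0,0,0,0]]]'; python3 -c "
from h import *
snap('top','c');snap('side','c')
plan([(.475,.037,.064)],15.5)"
```

```text
time: 3.6
position: [0.4752, 0.0386, 0.0818]
tool_rot: [-0.417, 3.112, -0.0]
ft_force: [-0.2, 0.4, 0.3]
grip_width: 0.007
grip_force: 0.0
t 3.7 p [0.4756 0.0387 0.0822] j [-0.94  0.08  0.84  2.06 -0.07  1.02  1.77] F [ 0.6  0.1 -0.2]
(0.475, 0.037, 0.064) -> [ 1.1 -1.5 18.2]
turn [  0.3  -0.  179.8]
turn [ 0.   0.2 -0.2]
```

```bash
python3 -m jog '[[[0,-1,10,0,0,0,0],[0,-1,15,0,0,0,0],[0,-1,17,0,0,0,0],[0,-1,19,0,0,0,0],[0,-1,20,0,0,0,0],[0,-1,20,0,0,0,0]]]'
```

```text
time: 4.3
position: [0.4742, 0.0372, 0.0606]
tool_rot: [0.416, -3.113, -0.0]
ft_force: [-1.9, 0.3, 4.3]
grip_width: 0.008
grip_force: 2.2
```

```bash
python3 -m jog '[[[0,0,1,0,0,0,0],[0,0,2,0,0,0,0],[0,0,2.5,0,0,0,0],[0,0,2.5,0,0,0,0],[0,0,2.5,0,0,0,0]]]'
```

```text
time: 4.8
position: [0.4743, 0.0373, 0.0601]
tool_rot: [0.416, -3.112, -0.003]
ft_force: [-8.3, -0.7, 25.0]
grip_width: 0.006
grip_force: 12.7
```

At the stop: 25 N at the wrist. Now I'll release straight up and back towards the robot.

```bash
python3 -m jog '[[[0,0,-20,0,0,0,0],[10,0,-55,0,0,0,0],[25,0,-100,0,0,0,0],[40,0,-145,0,0,0,0],[45,0,-190,0,0,0,0],[45,0,-220,0,0,0,0],[45,0,-220,0,0,0,0],[45,0,-220,0,0,0,0],[45,0,-220,0,0,0,0],[45,0,-220,0,0,0,0]]]'; python3 -c "
from h import *
d=snap('top','d');snap('side','d')
plan([(.38,.19,.36)])
a=cv2.imread('pics/top_d.png')[170:300,200:380]; b=cv2.imread('pics/side_d.png')[60:320,200:560]
cv2.imwrite('pics/crop3.png',np.hstack([cv2.resize(a,(415,300)),cv2.resize(b,(385,300))]))"
```

```text
time: 5.8
position: [0.4302, 0.0252, 0.2766]
tool_rot: [0.416, -3.111, 0.001]
ft_force: [-0.1, -0.2, 0.4]
grip_width: 0.005
grip_force: 0.0
t 5.9 p [0.4304 0.0253 0.277 ] j [-0.94 -0.27  0.69  1.89  0.17  1.47  1.55] F [0.1 1.7 0.2]
(0.38, 0.19, 0.36) -> [  5.6 172.1 -83.1]
```

View pics/crop3.png

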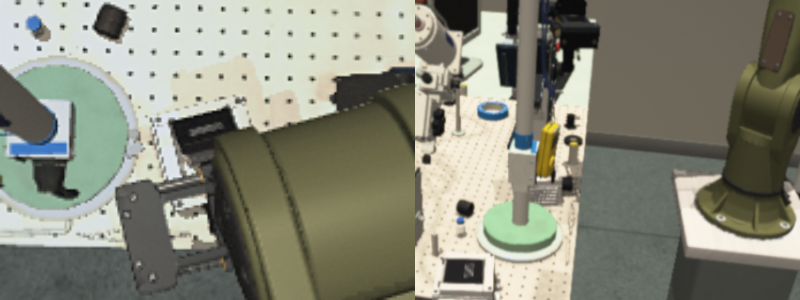

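The hatch at crop (205,130) looks foreshortened, so it seems open. I'll wait one more second and check its height by depth.

```bash
python3 -m jog '[[[0,0,0,0,0,0,0],[0,0,0,0,0,0,0],[0,0,0,0,0,0,0],[0,0,0,0,0,0,0],[0,0,0,0,0,0,0],[0,0,0,0,0,0,0],[0,0,0,0,0,0,0],[0,0,0,0,0,0,0],[0,0,0,0,0,0,0],[0,0,0,0,0,0,0]]]'; python3 -c "
from h import *
d=snap('top','e')
for v in range(214,238,2): print(v,pt(d,286,v).round(3),d['image'][v,286])
cv2.imwrite('pics/crop4.png',cv2.resize(d['image'][195:265,250:340,::-1],None,fx=5,fy=5,interpolation=2))
a=pickle.load(open('top_a.pkl','rb'));print((abs(d['image'][150:200,180:260].astype(int)-a['image'][150:200,180:260]).max(2)>60).sum())"
```

```text
time: 6.9
position: [0.4309, 0.0254, 0.2781]
tool_rot: [-0.416, 3.114, 0.0]
ft_force: [-0.4, 0.9, 0.0]
grip_width: 0.009
grip_force: 0.0
214 [ 0.538  0.046 -0.002] [226 226 201]
216 [0.528 0.049 0.054] [220 224 214]
218 [0.523 0.049 0.054] [231 233 219]
220 [0.517 0.05  0.072] [15 17 14]
222 [0.511 0.051 0.093] [37 37 36]
224 [0.505 0.052 0.11 ] [119 121 114]
226 [0.499 0.052 0.122] [32 30 29]
228 [0.495 0.052 0.119] [36 37 35]
230 [0.491 0.052 0.122] [32 32 32]
232 [0.492 0.046 0.02 ] [76 73 72]
234 [0.487 0.046 0.015] [77 75 70]
236 [0.482 0.046 0.021] [86 82 79]
0
```

View pics/crop4.png

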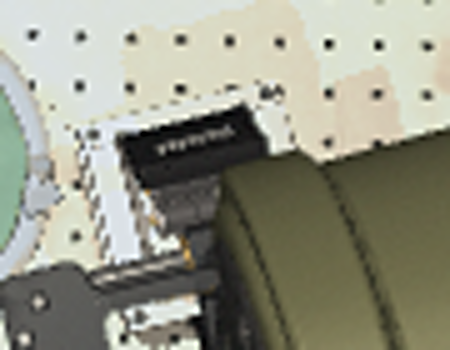

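The hatch stands fully open, its free edge at z ≈ 0.12. The gripper is clear and the loose things near the boxes haven't moved.

```bash
python3 -c "
from bench import ctrl
print(ctrl.close_job())"
```

```text
the job is handed in; nothing more can be done
None
```

I pressed the detector's hatch to its stop and let go; it sprang fully open (free edge at about 0.12 m) and stayed open, the arm never went near the driver unit's hatch, nothing seen had been disturbed, and the job was handed in at about 7 s, with no verdict returned.

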